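Proof-pull a bicycle stand spring on the bench spring tester

TASK

Test the spring that is hooked up in the bench spring tester: first shut the guard fully over it, then pull the orange plate out until the pointer stands at the red clip on the scale and hold it there for about two seconds, without stretching the spring well beyond the clip. Then ease the plate all the way home without letting it snap back. Leave the guard shut and do not shift the red clip or knock the things lying round the tester.

Things in the scene. Friction and masses are not known exactly. Their poses are not given: they have to be found in the camera images.
- tester: Blue spring tester, fixed. Its y = pull direction (about to the robot's left), its x points away from the robot. Origin on the bench; base plate x -85..85, y -230..140, 12 mm thick. Cell with the spring: y -225..0, walls at x -55 (clear) and 56, z up to 62 mm. White scale x -83..-49, y 12..137, top z 30, ticks every 10 mm
- pull (a joint): How far the sprung slide is pulled out along the tester's +y, in m: 0 = home, at most 0.105. A spring always draws it home: 3 N at 0, rising by 6 N per 0.1 m
- mark (a joint): Slide travel in m at which the pointer stands at the middle of the red clip (differs every time, 0.045 to 0.085). The clip sits stiffly on the scale
- guard (a joint): Opening angle of the guard in rad: 0 = shut (lying level on the cell), at most 1.5. A stiff hinge keeps it where it is left; it starts standing half open
- pull_plate (a point): Middle of the upper edge of the upright orange pull plate: 70 mm wide (tester x), 10 mm thick (tester y), z 20..85 mm. The slide rod (10 mm thick, centre z 36 mm) joins the middle of its face towards the cell; the gap between plate and cell is 130 mm when home and free above the rod
- pointer_tip (a point): Tip of the thin black pointer on the slide, over the scale, z 37 mm
- mark_clip (a point): Middle of the top of the red clip on the scale, 10 mm wide along the pull direction (tester y), 24 mm along tester x, z 36 mm
- guard_hinge (a point): Middle of the guard's hinge line, which runs along the tester's y on the far side of the cell, z 66 mm (tester x 60, y -112)
- guard_edge (a point): Middle of the outer face of the guard's free edge, 116 mm from the hinge. The guard is a flat clear plate with yellow frame, 227 mm along the hinge, 123 mm from hinge to edge, 6 mm thick. Shut, the edge lies towards the robot at z 69 mm; open, it stands up and the outer face looks away from the robot
- spray_can: Bystander: dark spray can with red cap, 54 mm across, 160 mm tall, origin under its foot
- oil_bottle: Bystander: white oil bottle with black cap, 48 mm across, 120 mm tall, origin under its foot
- wrench: Bystander: steel wrench 180 mm long lying on the bench, origin at its middle underneath
- nut_dish: Bystander: round steel dish 80 mm across, 35 mm tall, origin under its foot

How it is judged (in metres and radians):
On the way, in this order (a step that is already met when the one before it is completed fails the run):
1. the guard is shut while the slide is still home (value of joint guard below 0.06 rad and value of joint pull below 0.01 m), for 0.1 s.
2. the pointer is held at the red clip (within 5 mm, its half width) for 1.5 s, the guard shut (y of pointer_tip in the frame of mark_clip between -0.005 and 0.005 m and value of joint guard below 0.06 rad), for 1.5 s.
At the end, for the whole second after the job is handed in: The slide is home (within 4 mm), the guard is shut (within 0.06 rad) and the red clip is where it was (within 4 mm) (value of joint pull below 0.004 m and value of joint guard below 0.06 rad and distance of mark_clip from where it was at the start of the episode below 0.004 m); the robot touches nothing.
It fails at once if the slide is pulled more than 15 mm with the guard open more than 0.1 rad (value of joint pull above 0.015 m and value of joint guard above 0.1 rad).
It fails at once if the spring is overstretched: the pointer goes more than 12 mm past the middle of the clip (y of pointer_tip in the frame of mark_clip above 0.012 m).
It fails at once if the slide snaps back (faster than 0.4 m/s) (velocity of joint pull below -0.4 m/s).
It fails at once if the red clip is shifted by more than 4 mm (distance of mark_clip from where it was at the start of the episode above 0.004 m).
It fails at once if a bystander is moved by more than 30 mm (distance of any of spray_can, oil_bottle, wrench, nut_dish from where it was at the start of the episode above 0.03 m).
It also fails if it takes over 48 s, if anything falls off the work surface, if the arm or the gripper's body presses on something with over 40 N, if the wrist force passes 120 N, or if a joint passes its speed limit or range.

ROBOT

A 6-joint arm with a two-finger parallel gripper is mounted at the origin on the work surface. World frame = base frame: x ahead of the robot, y to its left, z up, the work surface at z = 0. Lengths are in m, angles in degrees, forces in N, time in s.
With the tool pointing down it reaches from about 0.375 to 0.975 m from the base axis. Payload 3.8 kg.
Tool frame: the origin (TCP) lies on the centre line of the jaws, within the pads' length; the fingertips stand 22 mm ahead of it and the grasp point (between the pads) lies 3 mm ahead of it; z points along the fingers, y is the line along which they close (so a half turn about z gives the same grasp; the last joint's range is limited). The gripper opens to 88 mm and grips with 3 to 60 N. Pads are 18 mm wide; open, the fingers measure 123 mm over their backs; the gripper's body (75 mm by 187 mm) begins 45 mm behind the grasp point.
Start: joints at [-78.948, 15.12, 91.902, -0, 72.978, -2.114], TCP at [0.154, -0.657, 0.261] pointing down, gripper open.
Joint ranges: [-150.88, 150.88], [-54.13, 125.18], [17.81, 147.31], [-75.09, 255.09], [0, 152.58], [-146.25, 146.25]. Speed limits (degrees/s): [147.25, 147.25, 180, 180, 180, 180].

INTERFACE

Orientations are given as [roll, pitch, yaw] about the fixed x, y, z axes, in that order (R = Rz(yaw) Ry(pitch) Rx(roll)).
In Python, from cell import manip gives the robot as it stands. The module is installed in compiled form; this text tells all that it offers.
- The arm moves only by the tool servo_tool, never from a script. Its argument "rows" is a list of rows, each a list of 2 entries, a list of its own where there are three numbers: the shift along the tool's x, y, z in cm, then the turn, a rotation vector about the tool's x, y, z in degrees. A call has exactly 10 rows; each row shifts and turns the commanded pose from where the row before left it, along the tool's axes as they then stand; what a row does not reach is not made up. A row lasts 1/12 s, in which the tool goes at most 41.7 mm and 7.16 degrees, less where a joint would pass 70% of its speed; a pose out of reach is approached as far as the arm can. A call is refused whole if a number of a shift passes 4.17 or a number of a turn 7.16, either way. A call with a gripper value outside its range is refused whole. "gripper" is the finger opening in cm, from 0 to 8.81, set as the call begins (left out, the last holds). The fingers move at their own pace and stop on an object; "newtons" is the grip in N (left out, the last holds). Time passes only in rows, so rows that do not move let the fingers close, or fill a call up. It gives the time, the measured TCP pose, the force, the opening and the grip force at its end, in the units of the state.
- manip.read_state(): the state, without advancing time (a new reading comes with each control period).
- manip.snapshot(name): name is "side" or "top"; returns a dict with "img" (420x560x3 uint8, red, green, blue), "z_map" (420x560 float32, m along the optical axis (not along the pixel's ray), 0 where there is no reading), "vertical_fov" (degrees; the focal length in pixels is half the picture's height over the tangent of half this angle, whatever the lens; pixels are square), "cx", "cy" (the principal point, pixels), "T" (4x4, takes a point from camera to world coordinates). Camera axes: x right, y up, looking along -z (the intrinsics and any distortion apply to the point x, -y, -z); pixel columns grow to the right and rows downward; lengths in m; the calibration is good to about 2 mm. A picture is of the moment at which its call begins.
- manip.job_done(): hands the job in; it is judged then, once.
The state is a dict: "clock": time; "joint_positions": joint angles; "qvel": joint speeds; "joint_torque": joint torques, N m; "tcp_pos": TCP position; "eef_rot": TCP orientation; "force": force on the tool from outside, world axes, zero at the start; "moment": the same for the moment, N m; "width": finger opening in m; "grip_force": force on a finger pad.
Only numpy, scipy, OpenCV 4.12 (cv2) and the standard library are available. Lean on these libraries where they do the work, as an engineer would, in place of code of your own. Each camera call takes 0.05 s, during which the arm holds its last target. There are 200 camera calls.

## Working session

There is one attempt and no reset: what is moved stays moved. The work goes in short steps, Python scripts to look and compute and a tool call to move; the robot and the scene stay as the last step left them, time stands still between calls to the robot, and variables do not carry over. Pictures are saved under pics/ and viewed, at most 10 in all, crops included, and the job is handed in when it is done.

Besides the shell and the picture viewer there is one more tool, called after ">>>" by a JSON object that holds its "op" and its "data", one argument or row to a line. servo_tool: Moves the arm, as the interface text tells. Its arguments: {"type":"object","properties":{"rows":{"type":"array"},"gripper":{"type":"number"},"newtons":{"type":"number"}},"required":["rows"]}

```bash
mkdir -p pics; cat > h.py <<'E'
import numpy as np,cv2,pickle
from cell import manip
def snap(n,f):
    s=manip.snapshot(n); cv2.imwrite('pics/'+f+'.png',s['img'][:,:,::-1]); pickle.dump(s,open(f+'.pkl','wb')); return s
def world(s,u,v,z=None):
    h=s['img'].shape[0]; f=h/2/np.tan(np.radians(s['vertical_fov'])/2)
    d=np.array([(u-s['cx'])/f,-(v-s['cy'])/f,-1.]); T=np.array(s['T'])
    if z is None: return T[:3,:3]@(d*s['z_map'][int(v),int(u)])+T[:3,3]
    D=T[:3,:3]@d; return T[:3,3]+D*(z-T[2,3])/D[2]
E
python3 - <<'E'
from h import *
for n in('top','side'):
    s=snap(n,n+'0'); print({k:s[k] for k in s if k not in('img','z_map')})
print(manip.read_state())
E
```

```text
{'vertical_fov': 55.89996018181382, 'cx': 281.79275175185967, 'cy': 203.1210726087394, 'T': array([[-0.00770955,  0.98666716, -0.16256838,  0.38716923],
       [-0.99953508, -0.01239956, -0.02785457, -0.00820681],
       [-0.02949897,  0.16227805,  0.98630403,  0.98203675],
       [ 0.        ,  0.        ,  0.        ,  1.        ]])}
{'vertical_fov': 54.28924044981605, 'cx': 283.6057590944197, 'cy': 211.12784567017061, 'T': array([[-0.93957899,  0.21081304, -0.26972055,  0.27947488],
       [-0.34200781, -0.61234779,  0.71278386,  0.67128533],
       [-0.01489865,  0.76196328,  0.64744883,  0.69025862],
       [ 0.        ,  0.        ,  0.        ,  1.        ]])}
{'clock': 0.1, 'joint_positions': array([-7.89468989e+01,  1.51655459e+01,  9.19723875e+01, -1.74906898e-03,
        7.29788008e+01, -2.11435687e+00]), 'qvel': array([-0.01348501, -0.11463992, -0.26776034,  0.01439011,  0.0122102 ,
        0.00396945]), 'joint_torque': array([ 4.25597245e-04, -5.03620863e+01, -3.58069253e+01,  7.31889135e-02,
        2.33747478e-02, -6.29659712e-05]), 'tcp_pos': array([ 0.15363633, -0.65666869,  0.25951402]), 'eef_rot': array([-1.79883284e+02, -2.63653508e-03,  1.31679690e+01]), 'force': array([0.67197264, 0.68509513, 0.80830914]), 'moment': array([0.03182604, 0.08721378, 0.01278698]), 'grip_force': 0.0, 'width': 0.08831072389318431}
```

View pics/top0.png

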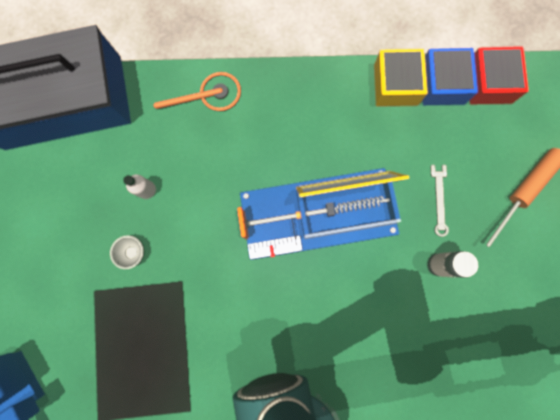

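View pics/side0.png

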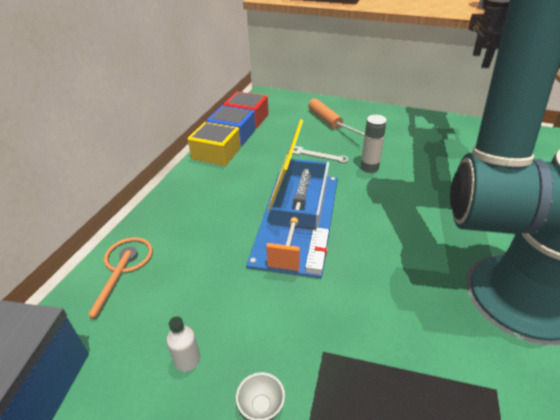

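Top view: the tester spans about (240,190)-(403,260), with the orange plate at (242,222), the clip at (272,251) and the guard edge near (355,183). The dish, bottle, wrench and can are all clear of it.

```bash
python3 - <<'E'
from h import *
s=pickle.load(open('top0.pkl','rb'));im=s['img'][155:275,230:415]
cv2.imwrite('pics/c.png',cv2.resize(im[:,:,::-1],None,fx=4,fy=4,interpolation=cv2.INTER_CUBIC))
hsv=cv2.cvtColor(s['img'],cv2.COLOR_RGB2HSV)
roi=np.zeros(hsv.shape[:2],bool);roi[155:275,230:415]=1
H,S,V=[hsv[:,:,i].astype(int) for i in range(3)]
for n,m in dict(red=((H<5)|(H>174))&(S>150),orange=(H>5)&(H<16)&(S>150),yellow=(H>20)&(H<32)&(S>150),blue=(H>100)&(H<120)&(S>130)).items():
    v,u=np.nonzero(m&roi); P=np.array([world(s,a,b) for a,b in zip(u,v)])
    print(n,len(u),u.mean(),v.mean(),np.median(P,0).round(4),P.min(0).round(3),P.max(0).round(3))
    if n=='blue':
        L=P[np.abs(P[:,2]-.012)<.006]; print(cv2.minAreaRect((L[:,:2]*1000).astype(np.float32)), cv2.boxPoints(cv2.minAreaRect((L[:,:2]*1000).astype(np.float32))))
E
```

```text
red 17 271.7647058823529 251.05882352941177 [0.428  0.0427 0.0368] [0.416 0.04  0.035] [0.44  0.045 0.039]
orange 83 242.65060240963857 223.3975903614458 [0.4923 0.1075 0.0832] [ 0.387 -0.008  0.051] [0.524 0.118 0.982]
yellow 353 355.5325779036827 184.97733711048159 [ 0.5552 -0.1388  0.1829] [ 0.387 -0.298  0.005] [ 0.613 -0.008  0.982]
blue 6025 317.76033195020744 213.59020746887967 [ 0.5182 -0.0648  0.013 ] [ 0.387 -0.263  0.007] [0.631 0.123 0.982]
((521.7412719726562, -69.73690795898438), (168.19580078125, 366.3620910644531), 9.04033088684082) [[ 409.90485    97.954384]
 [ 467.47125  -263.85675 ]
 [ 633.5777   -237.42819 ]
 [ 576.0113    124.382935]]
```

View pics/c.png

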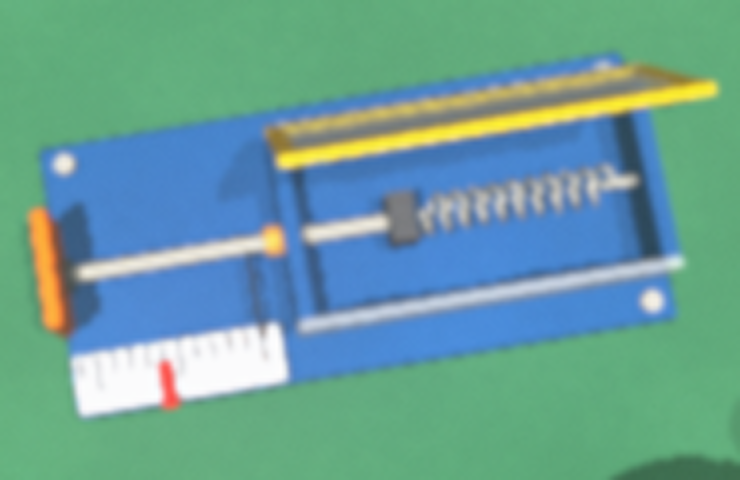

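```bash
cat >> h.py <<'E'
a=np.radians(9.04);O=np.array([.5147,-.0253,0]);R=np.array([[np.cos(a),-np.sin(a),0],[np.sin(a),np.cos(a),0],[0,0,1]])
def tt(p): return (R.T@(np.asarray(p)-O)).round(4)
E
python3 - <<'E'
from h import *
s=pickle.load(open('top0.pkl','rb'))
for u,v in [(301,194),(330,190),(353,186),(380,182),(298,189),(340,181)]: print(u,v,tt(world(s,u,v)))
print('clip',tt(world(s,271.8,251,.036)),'ptr',tt(world(s,295.5,235.5,.037)),tt(world(s,293.5,228,.037)),'plate',tt(world(s,240,207,.085)),tt(world(s,245,236,.085)))
s=pickle.load(open('side0.pkl','rb'))
hsv=cv2.cvtColor(s['img'],cv2.COLOR_RGB2HSV);m=(hsv[:,:,0]>22)&(hsv[:,:,0]<32)&(hsv[:,:,1]>150)
v,u=np.nonzero(m);P=np.array([tt(world(s,x,y)) for x,y in zip(u,v)]);k=(u>275)&(u<310)&(v>115)&(v<195)
print(P[k][np.argsort(P[k][:,2])][::12])
c=((hsv[:,:,0]<5)|(hsv[:,:,0]>174))&(hsv[:,:,1]>150);v,u=np.nonzero(c);k=(u>305)&(u<335)&(v>235)&(v<265);print(k.sum(),tt(world(s,u[k].mean(),v[k].mean(),.036)))
cv2.imwrite('pics/d.png',cv2.resize(s['img'][205:280,240:340,::-1],None,fx=7,fy=7,interpolation=cv2.INTER_CUBIC))
E
```

```text
301 194 [ 0.0218 -0.0033  0.1864]
330 190 [ 0.0206 -0.0636  0.1821]
353 186 [ 0.0209 -0.1115  0.182 ]
380 182 [ 0.0195 -0.1672  0.183 ]
298 189 [ 0.0482 -0.0025  0.1092]
340 181 [ 0.0539 -0.1015  0.0905]
clip [-0.0748  0.0812  0.036 ] ptr [-0.048   0.0195  0.037 ] [-0.0295  0.0211  0.037 ] plate [0.0341 0.135  0.085 ] [-0.0338  0.1336  0.085 ]
[[ 5.480e-02 -2.066e-01  5.560e-02]
 [ 4.270e-02 -7.820e-02  1.301e-01]
 [ 3.910e-02 -2.126e-01  1.416e-01]
 [ 3.380e-02  1.000e-04  1.544e-01]
 [ 2.970e-02 -2.030e-01  1.713e-01]
 [ 2.440e-02 -1.418e-01  1.805e-01]
 [ 2.110e-02 -4.230e-02  1.813e-01]
 [ 2.310e-02 -4.700e-03  1.819e-01]
 [ 2.230e-02 -2.050e-01  1.823e-01]
 [ 2.140e-02 -1.388e-01  1.825e-01]
 [ 2.510e-02 -5.190e-02  1.827e-01]
 [ 2.130e-02 -1.831e-01  1.829e-01]
 [ 2.570e-02 -1.830e-02  1.831e-01]
 [ 2.340e-02 -4.280e-02  1.834e-01]
 [ 2.420e-02 -9.850e-02  1.838e-01]
 [ 2.030e-02 -7.660e-02  1.840e-01]
 [ 2.160e-02 -1.256e-01  1.846e-01]]
24 [-0.0728  0.0831  0.036 ]
```

View pics/d.png

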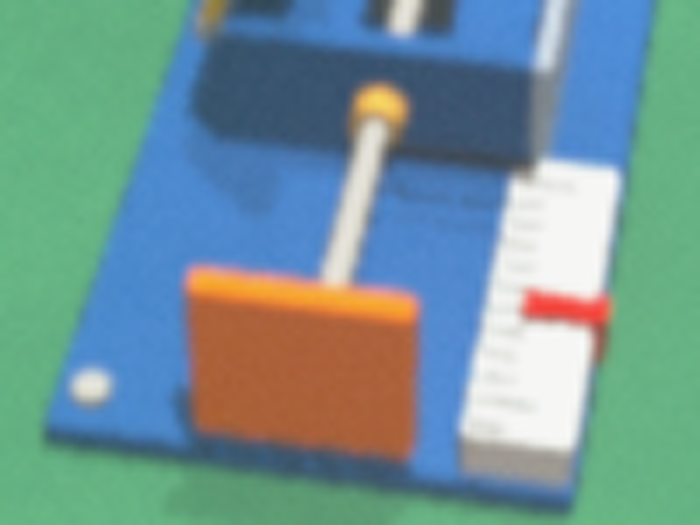

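>>> {"op": "servo_tool", "data": {
  "rows": [
    [[2.0,1.0,0],[0,0,2]],
    [[3.5,-2.0,0],[0,0,2.1]],
    [[3.5,-2.0,0],[0,0,0]],
    [[3.5,-2.5,0],[0,0,0]],
    [[3.5,-2.5,0],[0,0,0]],
    [[3.5,-2.5,0],[0,0,0]],
    [[3.5,-2.5,0],[0,0,0]],
    [[3.5,-2.5,0],[0,0,0]],
    [[3,-2.5,0],[0,0,0]],
    [[3,-2.5,0],[0,0,0]]
  ],
  "gripper": 0
}}

```text
clock: 0.93
tcp_pos: [0.438, -0.4037, 0.2602]
eef_rot: [-180.0, 0.0, 9.1]
force: [0.7, -0.5, 0.1]
width: 0.0238
grip_force: 0.0
```

The clip is at tester y≈0.081–0.083 and the pointer at home is at about y≈0.020. The guard is about 72° open.

>>> {"op": "servo_tool", "data": {
  "rows": [
    [[2.5,-2.8,0],[0,0,0]],
    [[2.8,-3.2,0],[0,0,0]],
    [[2.8,-3.2,0],[0,0,0]],
    [[2.8,-3.2,0],[0,0,0]],
    [[2.8,-3.2,0],[0,0,0]],
    [[2.8,-3.2,0],[0,0,0]],
    [[2.8,-3.2,0],[0,0,0]],
    [[2.7,-3.0,0],[0,0,0]],
    [[0,0,2],[0,0,0]],
    [[0,0,2],[0,0,0]]
  ]
}}

```text
clock: 1.77
tcp_pos: [0.6144, -0.1259, 0.2215]
eef_rot: [179.9, -0.2, 9.3]
force: [-0.6, -0.6, 0.9]
width: 0.0002
grip_force: 0.0
```

>>> {"op": "servo_tool", "data": {
  "rows": [
    [[0,0,2],[0,0,0]],
    [[0,0,2],[0,0,0]],
    [[0,0,2],[0,0,0]],
    [[0,0,0],[0,0,0]],
    [[-0.5,0,0],[0,0,0]],
    [[-0.5,0,0],[0,0,0]],
    [[-0.5,0,0],[0,0,0]],
    [[-0.5,0,0],[0,0,0]],
    [[-0.5,0,0],[0,0,0]],
    [[-0.5,0,0],[0,0,0]]
  ]
}}

```text
clock: 2.6
tcp_pos: [0.5824, -0.1335, 0.1618]
eef_rot: [180.0, -0.1, 9.1]
force: [-0.4, -0.1, 0.3]
width: 0.0004
grip_force: 0.0
```

>>> {"op": "servo_tool", "data": {
  "rows": [
    [[-0.5,0,-0.1],[0,0,0]],
    [[-0.6,0,-0.1],[0,0,0]],
    [[-0.6,0,-0.1],[0,0,0]],
    [[-0.5,0,-0.1],[0,0,0]],
    [[-0.5,0,0.3],[0,0,0]],
    [[-0.5,0,0.3],[0,0,0]],
    [[-0.5,0,0.35],[0,0,0]],
    [[-0.4,0,0.4],[0,0,0]],
    [[-0.4,0,0.5],[0,0,0]],
    [[-0.4,0,0.5],[0,0,0]]
  ]
}}

```text
clock: 3.43
tcp_pos: [0.5335, -0.141, 0.1405]
eef_rot: [-180.0, 0.0, 9.1]
force: [1.0, 0.1, 1.1]
width: 0.0009
grip_force: 0.5
```

>>> {"op": "servo_tool", "data": {
  "rows": [
    [[-0.4,0,0.5],[0,0,0]],
    [[-0.4,0,0.5],[0,0,0]],
    [[-0.3,0,0.6],[0,0,0]],
    [[-0.2,0,0.5],[0,0,0]],
    [[-0.2,0,0.6],[0,0,0]],
    [[-0.1,0,0.5],[0,0,0]],
    [[-0.1,0,0.5],[0,0,0]],
    [[-0.1,0,0.5],[0,0,0]],
    [[0,0,0.3],[0,0,0]],
    [[0,0,0.2],[0,0,0]]
  ]
}}

```text
clock: 4.27
tcp_pos: [0.516, -0.1436, 0.0935]
eef_rot: [-180.0, 0.1, 9.1]
force: [0.6, 0.2, 1.2]
width: 0.0001
grip_force: 0.3
```

```bash
python3 - <<'E'
from h import *
st=manip.read_state();print(tt(st['tcp_pos']),st['force'])
s=snap('side','side1')
cv2.imwrite('pics/e.png',cv2.resize(s['img'][80:290,180:400,::-1],None,fx=2.8,fy=2.8,interpolation=cv2.INTER_CUBIC))
E
```

```text
[-0.0173 -0.117   0.0935] [0.56301107 0.16492012 1.17816697]
```

View pics/e.png

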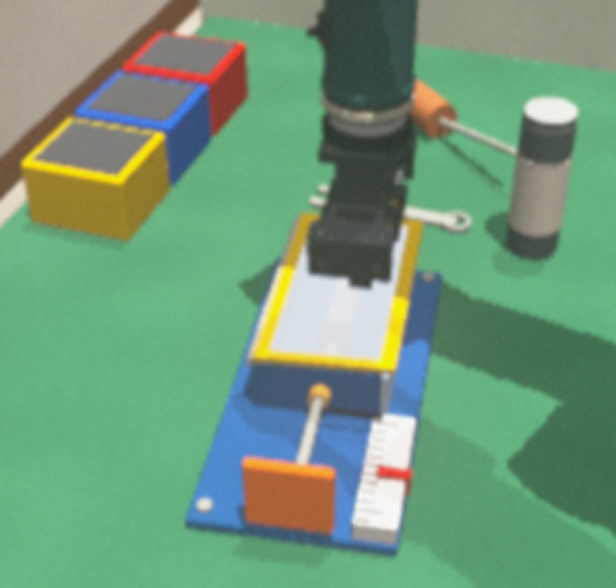

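The guard lies almost flat on the cell under the fingers, and nothing else has moved. I'll press it the last few millimetres.

>>> {"op": "servo_tool", "data": {
  "rows": [
    [[0,0,0.1],[0,0,0]],
    [[0,0,0.1],[0,0,0]],
    [[0,0,0.05],[0,0,0]],
    [[0,0,0.05],[0,0,0]],
    [[0,0,0.05],[0,0,0]],
    [[0,0,0],[0,0,0]],
    [[0,0,0],[0,0,0]],
    [[0,0,0],[0,0,0]],
    [[0,0,0],[0,0,0]],
    [[0,0,0],[0,0,0]]
  ]
}}

```text
clock: 5.15
tcp_pos: [0.5165, -0.1437, 0.0907]
eef_rot: [180.0, -0.0, 9.1]
force: [-0.7, -0.5, 0.6]
width: 0.0009
grip_force: 0.1
```

>>> {"op": "servo_tool", "data": {
  "rows": [
    [[0,0,0.05],[0,0,0]],
    [[0,0,0.05],[0,0,0]],
    [[0,0,0.05],[0,0,0]],
    [[0,0,0],[0,0,0]],
    [[0,0,0],[0,0,0]],
    [[0,0,0],[0,0,0]],
    [[0,0,0],[0,0,0]],
    [[0,0,0],[0,0,0]],
    [[0,0,0],[0,0,0]],
    [[0,0,0],[0,0,0]]
  ]
}}

```text
clock: 5.98
tcp_pos: [0.5165, -0.1438, 0.0903]
eef_rot: [180.0, -0.0, 9.1]
force: [-3.7, 0.7, 7.9]
width: 0.0004
grip_force: 4.0
```

>>> {"op": "servo_tool", "data": {
  "rows": [
    [[0,0,-1.5],[0,0,0]],
    [[0,0,-2.5],[0,0,0]],
    [[0,0,-2.5],[0,0,0]],
    [[0.2,-2,0],[0,0,0]],
    [[0.3,-3.5,0],[0,0,0]],
    [[0.3,-3.5,0],[0,0,0]],
    [[0.3,-3.5,0],[0,0,0]],
    [[0.3,-3.5,0],[0,0,0]],
    [[0.3,-3.5,0],[0,0,0]],
    [[0,-3.5,0],[0,0,0]]
  ],
  "gripper": 5,
  "newtons": 25
}}

```text
clock: 6.82
tcp_pos: [0.4969, 0.0877, 0.1544]
eef_rot: [-180.0, -0.0, 9.0]
force: [-0.2, 0.7, 0.2]
width: 0.0501
grip_force: 0.0
```

>>> {"op": "servo_tool", "data": {
  "rows": [
    [[0,-2.2,0],[0,0,0]],
    [[0,0,0],[0,0,0]],
    [[0,0,0],[0,0,0]],
    [[0,0,1],[0,0,0]],
    [[0,0,1],[0,0,0]],
    [[0,0,0],[0,0,0]],
    [[0,0,0],[0,0,0]],
    [[0,0,0],[0,0,0]],
    [[0,0,0],[0,0,0]],
    [[0,0,0],[0,0,0]]
  ]
}}

```text
clock: 7.65
tcp_pos: [0.4939, 0.1075, 0.1345]
eef_rot: [-180.0, -0.0, 9.0]
force: [-0.9, 0.2, 0.2]
width: 0.0502
grip_force: 0.0
```

```bash
python3 - <<'E'
from h import *
st=manip.read_state();print(tt(st['tcp_pos']),st['force'],st['eef_rot'],st['width'])
s=snap('side','side2')
cv2.imwrite('pics/f.png',cv2.resize(s['img'][130:310,200:380,::-1],None,fx=3.3,fy=3.3,interpolation=cv2.INTER_CUBIC))
E
```

```text
[0.0003 0.1344 0.1345] [-0.92308     0.21026678  0.18427797] [-1.79999040e+02 -3.47880170e-02  9.02882451e+00] 0.05020488966324062
```

View pics/f.png

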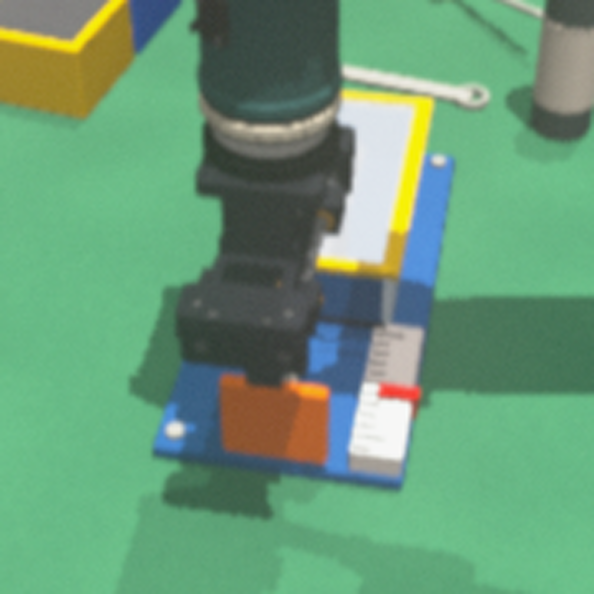

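The guard is shut and the open jaws sit centred above the orange plate. Next I descend and grip.

>>> {"op": "servo_tool", "data": {
  "rows": [
    [[0,0,1],[0,0,0]],
    [[0,0,1.5],[0,0,0]],
    [[0,0,1.5],[0,0,0]],
    [[0,0,1],[0,0,0]],
    [[0,0,1],[0,0,0]],
    [[0,0,0],[0,0,0]],
    [[0,0,0],[0,0,0]],
    [[0,0,0],[0,0,0]],
    [[0,0,0],[0,0,0]],
    [[0,0,0],[0,0,0]]
  ]
}}

```text
clock: 8.53
tcp_pos: [0.4943, 0.108, 0.0751]
eef_rot: [-180.0, -0.1, 9.1]
force: [-0.2, 0.3, 0.4]
width: 0.0501
grip_force: 0.0
```

>>> {"op": "servo_tool", "data": {
  "rows": [
    [[0,0,0],[0,0,0]],
    [[0,0,0],[0,0,0]],
    [[0,0,0],[0,0,0]],
    [[0,0,0],[0,0,0]],
    [[0,0,0],[0,0,0]],
    [[0,0,0],[0,0,0]],
    [[0,0,0],[0,0,0]],
    [[0,0,0],[0,0,0]],
    [[0,0,0],[0,0,0]],
    [[0,0,0],[0,0,0]]
  ],
  "gripper": 0.5,
  "newtons": 30
}}

```text
clock: 9.37
tcp_pos: [0.493, 0.1105, 0.0742]
eef_rot: [-179.7, -0.0, 9.0]
force: [-1.9, 12.4, -0.9]
width: 0.01
grip_force: 30.0
```

>>> {"op": "servo_tool", "data": {
  "rows": [
    [[0,-0.3,0],[0,0,0]],
    [[0,-0.5,0],[0,0,0]],
    [[0,-0.5,0],[0,0,0]],
    [[0,-0.5,0],[0,0,0]],
    [[0,-0.5,0],[0,0,0]],
    [[0,-0.5,0],[0,0,0]],
    [[0,-0.5,0],[0,0,0]],
    [[0,-0.5,0],[0,0,0]],
    [[0,-0.5,0],[0,0,0]],
    [[0,-0.2,0],[0,0,0]]
  ]
}}

```text
clock: 10.2
tcp_pos: [0.4864, 0.1525, 0.0742]
eef_rot: [180.0, -0.0, 9.1]
force: [1.3, -5.0, 1.5]
width: 0.0095
grip_force: 30.0
```

```bash
python3 - <<'E'
from h import *
st=manip.read_state();print(tt(st['tcp_pos']),st['force'],st['eef_rot'],st['width'])
s=snap('side','side3');t=snap('top','top3')
A=cv2.resize(s['img'][225:285,290:345,::-1],None,fx=7,fy=7,interpolation=cv2.INTER_CUBIC)
B=cv2.resize(t['img'][220:270,235:310,::-1],None,fx=5,fy=5,interpolation=cv2.INTER_CUBIC)
C=np.zeros((420,770,3),np.uint8);C[:420,:385]=A;C[:250,385:760]=B;cv2.imwrite('pics/g.png',C)
E
```

```text
[-0.      0.1801  0.0742] [ 1.33608666 -4.97704876  1.45327869] [ 1.79960716e+02 -3.12952217e-04  9.10224535e+00] 0.0095159095870996
```

View pics/g.png

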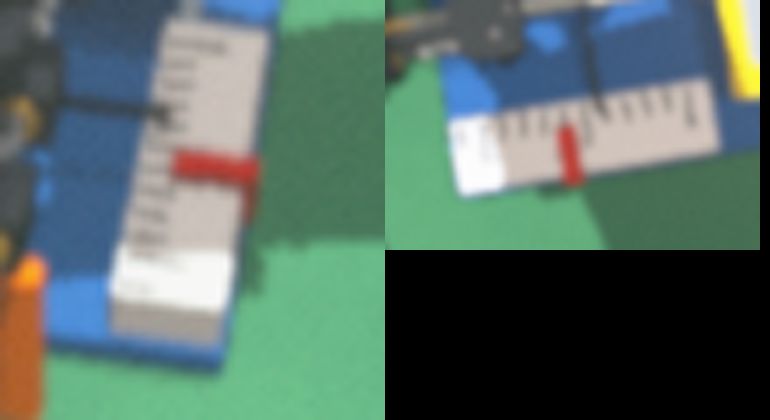

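Side crop: the pointer tip is at about (165,112) and the clip top at about (216,164). Top crop: the tip is at about (603,112) and the clip at about (571,155).

```bash
python3 - <<'E'
from h import *
s=pickle.load(open('side3.pkl','rb'));t=pickle.load(open('top3.pkl','rb'))
W=lambda s,u,v,z:tt(world(s,u-.4,v-.4,z))
print('side ptr',W(s,290+165/7,225+112/7,.037),W(s,290+70/7,225+103/7,.037),'clip',[W(s,290+x/7,225+y/7,.036) for x,y in((180,162),(255,166))])
print('top ptr',W(t,235+218/5,220+112/5,.037),W(t,235+205/5,220+35/5,.037),'clip',[W(t,235+x/5,220+y/5,.036) for x,y in((182,130),(189,180))])
# subpixel red centroid by plane, both views
for n,i,b in(('side',s,(305,335,235,265)),('top',t,(262,285,240,262))):
    h=i['img'].astype(int);m=np.clip(h[:,:,0]-np.maximum(h[:,:,1],h[:,:,2])-40,0,None);q=np.zeros_like(m);q[b[2]:b[3],b[0]:b[1]]=m[b[2]:b[3],b[0]:b[1]]
    v,u=np.nonzero(q);P=np.array([tt(world(i,x,y,.036)) for x,y in zip(u,v)]);w=q[v,u];print(n,(P*w[:,None]).sum(0)/w.sum(),P[w>40].min(0),P[w>40].max(0))
E
```

```text
side ptr [-0.0528  0.0616  0.037 ] [-0.0218  0.0629  0.037 ] clip [array([-0.0604,  0.0822,  0.036 ]), array([-0.0841,  0.0798,  0.036 ])]
top ptr [-0.0564  0.0627  0.037 ] [-0.019   0.0628  0.037 ] clip [array([-0.0619,  0.0811,  0.036 ]), array([-0.0858,  0.0816,  0.036 ])]
side [-0.0719004   0.08235662  0.036     ] [-0.0843  0.0777  0.036 ] [-0.0594  0.0866  0.036 ]
top [-0.07362204  0.08181905  0.036     ] [-0.0846  0.0784  0.036 ] [-0.0624  0.0851  0.036 ]
```

>>> {"op": "servo_tool", "data": {
  "rows": [
    [[0,-0.3,0],[0,0,0]],
    [[0,-0.3,0],[0,0,0]],
    [[0,-0.3,0],[0,0,0]],
    [[0,-0.3,0],[0,0,0]],
    [[0,-0.3,0],[0,0,0]],
    [[0,-0.2,0],[0,0,0]],
    [[0,-0.1,0],[0,0,0]],
    [[0,-0.05,0],[0,0,0]],
    [[0,0,0],[0,0,0]],
    [[0,0,0],[0,0,0]]
  ]
}}

```text
clock: 11.13
tcp_pos: [0.4836, 0.1702, 0.0742]
eef_rot: [179.9, -0.0, 9.1]
force: [1.2, -5.8, 1.4]
width: 0.0095
grip_force: 30.0
```

```bash
python3 - <<'E'
from h import *
st=manip.read_state();print(tt(st['tcp_pos']),st['force'],st['width'])
s=snap('side','side4');t=snap('top','top4')
A=cv2.resize(s['img'][225:285,290:345,::-1],None,fx=7,fy=7,interpolation=cv2.INTER_CUBIC)
B=cv2.resize(t['img'][220:270,235:310,::-1],None,fx=5,fy=5,interpolation=cv2.INTER_CUBIC)
C=np.zeros((420,770,3),np.uint8);C[:420,:385]=A;C[:250,385:760]=B;cv2.imwrite('pics/i.png',C)
E
```

```text
[-0.      0.1979  0.0742] [ 1.18949997 -5.75913836  1.40239533] 0.009476963035750732
```

View pics/i.png

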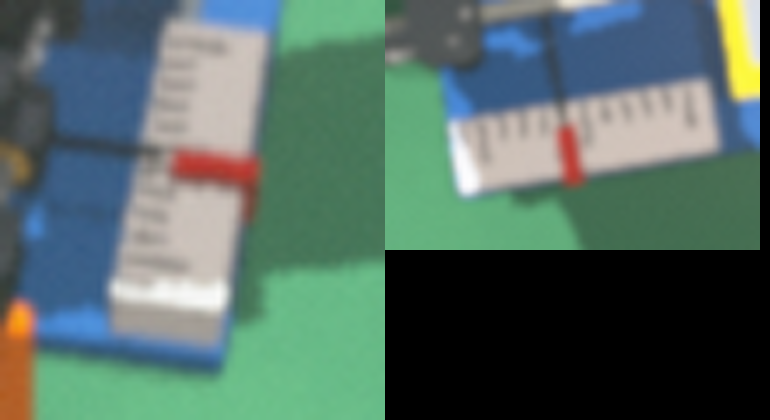

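In both crops the pointer (side 165,154; top 562,118) lines up with the clip, 1–2 mm short. I'll nudge it 1 mm and hold.

>>> {"op": "servo_tool", "data": {
  "rows": [
    [[0,-0.1,0],[0,0,0]],
    [[0,0,0],[0,0,0]],
    [[0,0,0],[0,0,0]],
    [[0,0,0],[0,0,0]],
    [[0,0,0],[0,0,0]],
    [[0,0,0],[0,0,0]],
    [[0,0,0],[0,0,0]],
    [[0,0,0],[0,0,0]],
    [[0,0,0],[0,0,0]],
    [[0,0,0],[0,0,0]]
  ]
}}

```text
clock: 12.07
tcp_pos: [0.4834, 0.1711, 0.0742]
eef_rot: [179.9, -0.0, 9.1]
force: [1.7, -7.2, 0.4]
width: 0.0097
grip_force: 30.0
```

>>> {"op": "servo_tool", "data": {
  "rows": [
    [[0,0,0],[0,0,0]],
    [[0,0,0],[0,0,0]],
    [[0,0,0],[0,0,0]],
    [[0,0,0],[0,0,0]],
    [[0,0,0],[0,0,0]],
    [[0,0,0],[0,0,0]],
    [[0,0,0],[0,0,0]],
    [[0,0,0],[0,0,0]],
    [[0,0,0],[0,0,0]],
    [[0,0,0],[0,0,0]]
  ]
}}

```text
clock: 12.9
tcp_pos: [0.4834, 0.1711, 0.0742]
eef_rot: [179.9, 0.0, 9.1]
force: [1.5, -6.4, 0.4]
width: 0.0095
grip_force: 30.0
```

>>> {"op": "servo_tool", "data": {
  "rows": [
    [[0,0,0],[0,0,0]],
    [[0,0,0],[0,0,0]],
    [[0,0,0],[0,0,0]],
    [[0,0,0],[0,0,0]],
    [[0,0,0],[0,0,0]],
    [[0,0,0],[0,0,0]],
    [[0,0,0],[0,0,0]],
    [[0,0,0],[0,0,0]],
    [[0,0,0],[0,0,0]],
    [[0,0,0],[0,0,0]]
  ]
}}

```text
clock: 13.73
tcp_pos: [0.4834, 0.1711, 0.0742]
eef_rot: [179.9, 0.0, 9.1]
force: [1.6, -6.2, 0.8]
width: 0.0096
grip_force: 30.0
```

Held about 2.5 s. Now I ease it home.

>>> {"op": "servo_tool", "data": {
  "rows": [
    [[0,0.2,0],[0,0,0]],
    [[0,0.4,0],[0,0,0]],
    [[0,0.5,0],[0,0,0]],
    [[0,0.5,0],[0,0,0]],
    [[0,0.5,0],[0,0,0]],
    [[0,0.5,0],[0,0,0]],
    [[0,0.5,0],[0,0,0]],
    [[0,0.5,0],[0,0,0]],
    [[0,0.5,0],[0,0,0]],
    [[0,0.4,0],[0,0,0]]
  ]
}}

```text
clock: 14.57
tcp_pos: [0.4905, 0.1267, 0.0742]
eef_rot: [-180.0, -0.0, 9.1]
force: [-0.3, -3.8, 1.0]
width: 0.0097
grip_force: 30.0
```

>>> {"op": "servo_tool", "data": {
  "rows": [
    [[0,0.4,0],[0,0,0]],
    [[0,0.4,0],[0,0,0]],
    [[0,0.3,0],[0,0,0]],
    [[0,0.2,0],[0,0,0]],
    [[0,0.2,0],[0,0,0]],
    [[0,0.1,0],[0,0,0]],
    [[0,0.1,0],[0,0,0]],
    [[0,0,0],[0,0,0]],
    [[0,0,0],[0,0,0]],
    [[0,0,0],[0,0,0]]
  ]
}}

```text
clock: 15.4
tcp_pos: [0.493, 0.1108, 0.0742]
eef_rot: [-180.0, -0.0, 9.1]
force: [-0.9, 1.2, 0.9]
width: 0.0099
grip_force: 30.0
```

Home: the TCP is back at the original y of 0.1105 and the force has turned to the stop side. Next I release with a small opening and lift.

>>> {"op": "servo_tool", "data": {
  "rows": [
    [[0,0.05,0],[0,0,0]],
    [[0,0,0],[0,0,0]],
    [[0,0,0],[0,0,0]],
    [[0,0,0],[0,0,0]],
    [[0,0,0],[0,0,0]],
    [[0,0,0],[0,0,0]],
    [[0,0,0],[0,0,0]],
    [[0,0,0],[0,0,0]],
    [[0,0,0],[0,0,0]],
    [[0,0,0],[0,0,0]]
  ],
  "gripper": 5
}}

```text
clock: 16.23
tcp_pos: [0.4932, 0.1098, 0.0742]
eef_rot: [-180.0, 0.0, 9.1]
force: [0.7, 0.8, -0.6]
width: 0.0496
grip_force: 0.0
```

>>> {"op": "servo_tool", "data": {
  "rows": [
    [[0,0,-0.5],[0,0,0]],
    [[0,0,-1],[0,0,0]],
    [[0,0,-2],[0,0,0]],
    [[0,0,-2],[0,0,0]],
    [[0,0,-2.5],[0,0,0]],
    [[0,0,-2.5],[0,0,0]],
    [[0,0,-2.5],[0,0,0]],
    [[0,0,-2],[0,0,0]],
    [[0,0,0],[0,0,0]],
    [[0,0,0],[0,0,0]]
  ]
}}

```text
clock: 17.07
tcp_pos: [0.4943, 0.11, 0.2265]
eef_rot: [-180.0, -0.3, 9.1]
force: [1.1, -0.1, -0.3]
width: 0.0502
grip_force: 0.0
```

```bash
python3 - <<'E'
from h import *
s=snap('side','side5')
cv2.imwrite('pics/k.png',cv2.resize(s['img'][130:310,200:380,::-1],None,fx=3.3,fy=3.3,interpolation=cv2.INTER_CUBIC))
E
```

```text
(no output)
```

View pics/k.png

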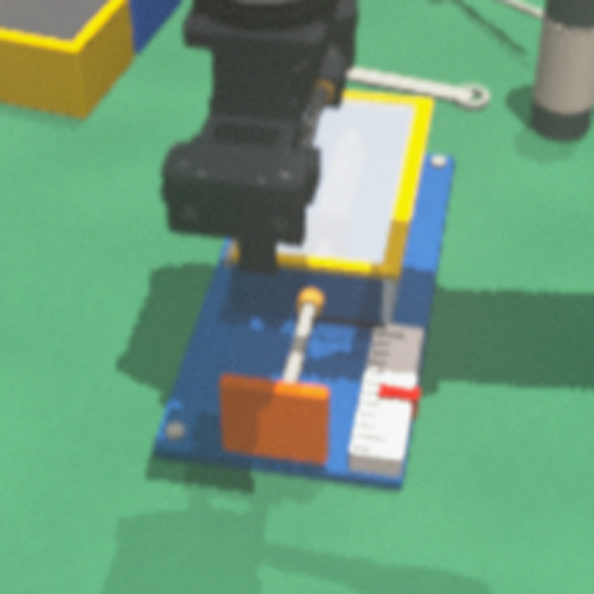

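The plate is home at the same pixels as before, the guard is shut, the clip is unmoved at (400,394), and the gripper is clear.

```bash
python3 -c "
from cell import manip
print(manip.job_done())"
```

```text
the job is handed in; nothing more can be done
None
```

The job is handed in: I shut the guard, held the pointer at the red clip for about 2.5 s, then eased the plate home; the last picture shows the guard shut and the clip unmoved, and the hand-in returned no verdict.

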